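# Third hand for the carver: seat a rosette block against the fence and flip stop

### The job

Flip the fence's stop arm fully down, then slide the carved rosette block, flat on the board, until its left edge is up against the lowered stop and its far edge lies flush against the fence. Keep pressing it against the fence with a steady push of about 10 newtons and finish while still pressing, so that the carver can screw it down. Leave the gouge, mallet, screwdriver and screw tin where they are.

Things in the scene. Friction and masses are not known exactly. Their poses are not given: they have to be found in the camera images.
- rosette (a point): Carved pale wood block, 120 x 120 x 20 mm, about 0.2 kg, loose on the board, a round raised rosette in its middle (boss 54 mm across, 20 mm high, straight sides, graspable from above). Point: rosette axis, 30 mm above the underside, 10 mm above the block's flat top. Axes square to the edges; x begins within 0.25 rad of the fence's x.
- panel: The same carved block; origin at the centre of its underside, axes as for rosette: the far edge (for the fence) is 60 mm along +x, the left edge (for the stop) 60 mm along +y. Wood slides on wood with friction of about 0.6: bearing down on the block, or dragging it along the stop, takes up part of the push before it reaches the fence.
- fence: Fixed wooden fence along the far edge of a plywood board, 460 long, 26 thick, 50 mm high above the board. Origin: middle of its front face (towards the robot) at the height of the board's top, 18 mm above the bench. x points level into the fence (the way to press), y along it to the robot's left. Board: 275 mm from the face towards the robot, 230 mm to either side.
- stop_pivot (a point): Pivot of the flip stop, an aluminium head fixed on the fence's top (44 mm wide along the fence, top 10 mm above the pivot, black knob behind, its top 21 mm above the pivot). Point: mid of the blade's thickness, 15 mm in front of the fence's face, 66 mm above the board. Axes as for the fence; the pivot axis is y.
- stop_arm (a joint): Stop blade: bar 10 mm thick along the fence, 28 mm broad (14 either side of the pivot line), reaching 60 mm from the pivot. 0 = down, hanging before the fence, its right side 5 mm to -y of the pivot: there the block's left edge goes. Grows as it swings up towards the robot (1.57 level, 3.14 upright). Starts raised, 2.2 to 2.8; stiff, stays as left; 2 N at its end moves it.
- gouge: Bystander: carving gouge, turned wooden handle, 240 mm long, lying along the fence's y on the board near its edge towards the robot; origin on the board at its ferrule, the handle (120 mm long, 28 mm thick) towards -y.
- mallet: Bystander: dark round carver's mallet standing on its head on the bench left of the board, 86 mm across, 225 mm tall; origin at the centre of its foot.
- screw_tin: Bystander: steel tin full of screws, 68 mm across, 36 mm high, on the bench right of the board; origin at the centre of its underside.
- screwdriver: Bystander: screwdriver with a wooden handle, about 200 mm long, lying on the bench right of the board; origin under its middle.
There are look-alikes about, which are no part of the job. What is shaped like the panel but orange is not meant.

How it is judged:
On the way, in this order (a step that is already met when the one before it is completed fails the run):
1. the stop arm is flipped down (value of joint stop_arm below 0.1 rad), for 0.2 s.
2. the block is up against the lowered stop and touches the fence (value of joint stop_arm below 0.1 rad and y of rosette in the frame of stop_pivot above -0.0675 m and contact force between panel and fence above 1 N), for 0.2 s.
At the end, for the whole second after the job is handed in: Through the last second the robot still presses: the block bears on the fence with 4 to 20 N, its far edge flush (within 0.03 rad and 2 mm), its left edge within 2.5 mm of the fully lowered stop (below 0.1 rad), flat on the board (within 0.03 rad, not lifted over 2.5 mm) and still (value of joint stop_arm below 0.1 rad and contact force between panel and fence between 4 and 20 N and angle between the x axis of panel and the x axis of fence, either way round below 0.03 rad and x of rosette in the frame of fence above -0.062 m and y of rosette in the frame of stop_pivot between -0.0675 and -0.062 m and z of rosette in the frame of fence below 0.0325 m and angle between panel's own z axis and vertical below 0.03 rad and linear speed of panel below 0.01 m/s); the arm keeps its last pose, push and grip.
It fails at once if a bystander tool was moved (distance of any of gouge, mallet, screw_tin, screwdriver from where it was at the start of the episode above 0.03 m).
It also fails if it takes over 61 s, if anything falls off the work surface, if the arm or the gripper's body presses on something with over 40 N, if the wrist force passes 120 N, or if a joint passes its speed limit or range.

### The arm

A 6-joint arm with a two-finger parallel gripper is mounted at the origin on the work surface. World frame = base frame: x ahead of the robot, y to its left, z up, the work surface at z = 0. Lengths are in m, angles in rad, forces in N, time in s.
With the tool pointing down it reaches from about 0.25 to 0.725 m from the base axis. Payload 4 kg.
Tool frame: the origin (TCP) lies at the very end of the fingers, on their centre line; the grasp point (between the pads) lies 19 mm behind it (ctrl.tcp_to_grasp is the distance from the TCP to the grasp point, in m); z points along the fingers, y is the direction in which the jaws open and shut (so a half turn about z gives the same grasp; the last joint's range is limited). The gripper opens to 85 mm and grips with 20 to 120 N. Pads are 22 mm wide; open, the fingers measure 114 mm over their backs; the gripper's body (76 mm by 85 mm) begins 54 mm behind the grasp point. The pads swing forward as they close: fully open they stand 13 mm farther back than shut.
Start: joints at [-1.141, 0.241, 0.005, 1.335, 0, 1.571], TCP at [0.208, -0.455, 0.231] pointing down, gripper open.
Joint ranges: [-2.72, 2.72], [-1.05, 1.87], [-1.09, 1.28], [-1.99, 2.15], [-1.42, 1.44], [-3.14, 3.14]. Speed limits (rad/s): [2.79, 2.79, 3.14, 3.14, 3.14, 3.14].

### API

Orientations are given as a unit quaternion [x, y, z, w].
In Python, from cell import ctrl gives the robot as it stands.
- The arm moves only by the tool servo_tool, never from a script. Its argument "steps" is a list of rows, each an object of numbers: "dx", "dy", "dz": the shift along the world's x, y, z in mm; "yaw": the turn about the world's z in rad; "gripper": the opening, from -1 (shut) to 1 (fully open). A call has exactly 8 rows; each row shifts and turns the commanded pose from where the row before left it; what a row does not reach is not made up. A row lasts 1/10 s, in which the tool goes at most 50 mm and 8.59 degrees, less where a joint would pass 70% of its speed; a pose out of reach is approached as far as the arm can. A call with a gripper value outside its range is refused whole. The fingers move at their own pace and stop on an object; "newtons" is the grip in N (left out, the last holds). Time passes only in rows, so rows that do not move let the fingers close, or fill a call up. It gives the time, the measured TCP pose, the force and the opening at its end, in the units of the state.
- ctrl.observe(): the state, without advancing time (a new reading comes with each control period).
- ctrl.snapshot(name): name is "side" or "top"; returns the picture (420x560x3 uint8, red, green, blue); there is no depth.
- ctrl.camera_params(name): a dict with "camera_matrix" (3x3 intrinsics, pixels), "rvec" (rotation vector, rad) and "tvec" (3), from world to camera coordinates, as OpenCV has them. Camera axes: x right, y down, z forward; pixel columns grow to the right and rows downward; lengths in m; the calibration is good to about 2 mm. A picture is of the moment at which its call begins. camera_params takes no time and is no camera call.
- ctrl.job_done(): hands the job in, once; it reports no verdict.
The state is a dict: "clock": time; "joint_pos": joint angles; "qd": joint speeds; "joint_efforts": joint torques, N m; "tcp_pos": TCP position; "tool_rot": TCP orientation; "contact_force": force on the tool from outside, world axes, zero at the start; "torque": the same for the moment, N m; "width": finger opening in m.
Only numpy, scipy, OpenCV 4.12 (cv2) and the standard library are available. Lean on these libraries where they do the work, as an engineer would, in place of code of your own. Each camera call takes 0.05 s, during which the arm holds its last target.

## Working session

There is one attempt and no reset: what is moved stays moved. The work goes in short steps, Python scripts to look and compute and a tool call to move; the robot and the scene stay as the last step left them, time stands still between calls to the robot, and variables do not carry over. Pictures are saved under pics/ and viewed, and the job is handed in when it is done.

Besides the shell and the picture viewer there is one more tool, called after ">>>" by a JSON object that holds its "fn" and its "kwargs". servo_tool: Moves the arm, as the interface text tells. Its arguments: {"type":"object","properties":{"steps":{"type":"array"},"newtons":{"type":"number"}},"required":["steps"]}

```bash
mkdir -p pics; ls; python3 - <<'E'
from cell import ctrl
import cv2,numpy as np
for n in("side","top"):
    im=ctrl.snapshot(n); cv2.imwrite(f"pics/{n}0.png",cv2.cvtColor(im,cv2.COLOR_RGB2BGR))
    p=ctrl.camera_params(n); print(n,p)
print(ctrl.observe())
E
```

```text
pics
side {'camera_matrix': array([[485.1275059 ,   0.        , 278.18670603],
       [  0.        , 485.1275059 , 210.86557263],
       [  0.        ,   0.        ,   1.        ]]), 'rvec': array([ 0.1078354 , -2.92815052,  1.06625682]), 'tvec': array([0.54584484, 0.03614278, 1.52931463])}
top {'camera_matrix': array([[395.64477742,   0.        , 286.75376157],
       [  0.        , 395.64477742, 213.99419617],
       [  0.        ,   0.        ,   1.        ]]), 'rvec': array([ 2.16132782, -2.22768544,  0.05851451]), 'tvec': array([0.06570819, 0.54692842, 1.31426516])}
{'clock': 0.1, 'joint_pos': array([-1.14101392e+00,  2.41372752e-01,  3.85639804e-03,  1.33519877e+00,
       -1.08546795e-06,  1.57079182e+00]), 'qd': array([ 1.37974043e-03, -6.47354973e-04,  3.89939526e-03,  8.95647345e-04,
        9.25486634e-04,  4.73639754e-05]), 'joint_efforts': array([ 9.54039679e-04, -3.73137903e+01,  2.53010005e+01,  1.08627797e-02,
        7.37676510e-05,  6.05362800e-06]), 'tcp_pos': array([ 0.20810001, -0.45401305,  0.23048347]), 'tool_rot': array([ 9.76998669e-01,  2.13243242e-01, -2.05111449e-04, -9.37217075e-04]), 'contact_force': array([-0.63070496, -0.34065328,  0.53264814]), 'torque': array([ 0.01486207,  0.04546615, -0.02413141]), 'width': 0.08566110751215436}
```

View pics/side0.png

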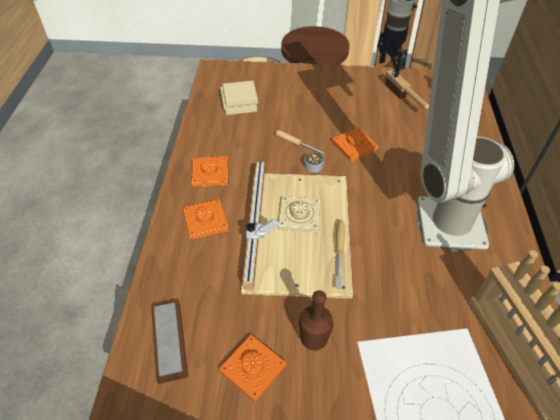

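View pics/top0.png

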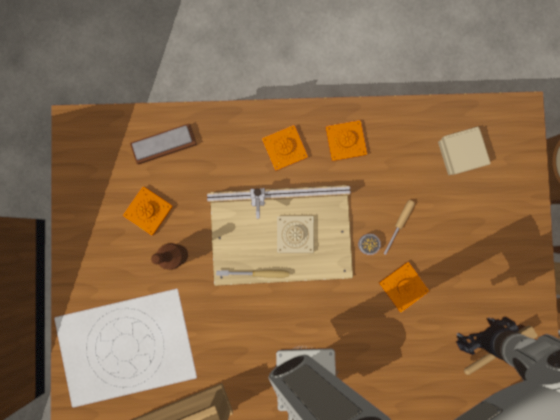

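The pale carved block is on the board at side (300,213) and top (295,234). The look-alikes are four orange blocks, at top (148,210), (285,147), (347,140) and (405,288), and a plain pale stack at top (465,150) with no rosette. Only the one on the board is both pale and carved. The stop head is at top (257,195) with its blade pointing toward the robot. I'll confirm this in a crop.

```bash
cat > h.py <<'E'
import cv2,numpy as np
from cell import ctrl
def cam(n):
    p=ctrl.camera_params(n);R=cv2.Rodrigues(np.array(p['rvec']))[0];return p['camera_matrix'],R,np.array(p['tvec']).ravel()
def ray(n,px):
    K,R,t=cam(n);d=R.T@np.linalg.inv(K)@np.array([px[0],px[1],1.]);return -R.T@t,d/np.linalg.norm(d)
def onz(n,px,z):
    o,d=ray(n,px);return o+d*(z-o[2])/d[2]
def proj(n,P):
    K,R,t=cam(n);return cv2.projectPoints(np.array(P,float).reshape(-1,3),cv2.Rodrigues(R)[0],t,K,None)[0].reshape(-1,2)
def tri(a,b): # side px, top px
    Ps=[]
    for n in("side","top"):
        K,R,t=cam(n);Ps.append(K@np.c_[R,t])
    X=cv2.triangulatePoints(Ps[0],Ps[1],np.array(a,float).reshape(2,1),np.array(b,float).reshape(2,1)).ravel();return X[:3]/X[3]
def crop(n,img,x0,y0,w,h,s,name):
    c=cv2.resize(img[y0:y0+h,x0:x0+w],None,fx=s,fy=s,interpolation=cv2.INTER_CUBIC);cv2.imwrite(name,c)
E
python3 - <<'E'
from h import *
s=cv2.imread('pics/side0.png');t=cv2.imread('pics/top0.png')
crop('s',s,235,155,125,150,4,'pics/s0c.png')
crop('t',t,200,175,160,118,5,'pics/t0c.png')
E
```

```text
(no output)
```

View pics/s0c.png

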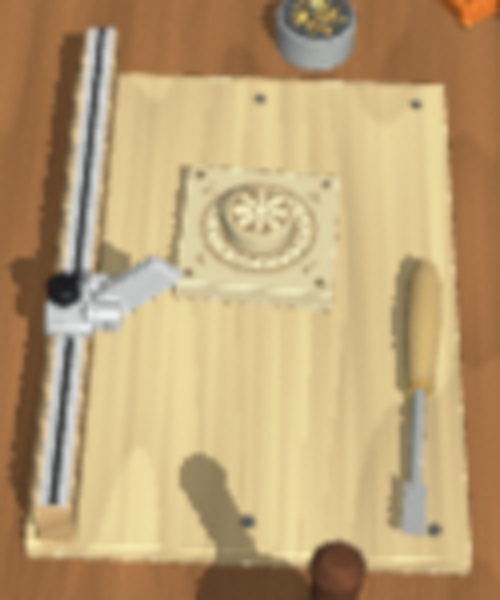

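View pics/t0c.png

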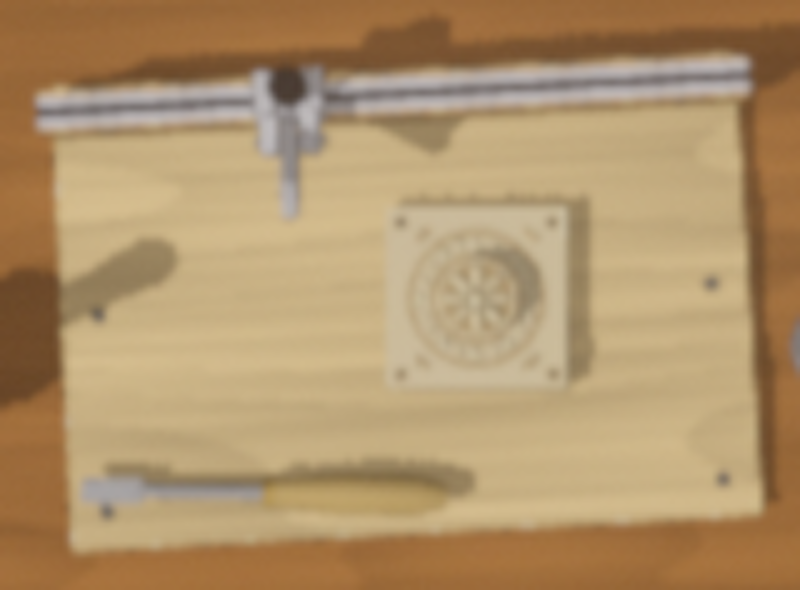

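The crops confirm it: the pale carved block has corners in the top view near (278,216) and (314,252). The blade points up and toward the robot from (258,200) to (258,217). Next I'll measure.

```bash
python3 - <<'E'
from h import *
np.set_printoptions(precision=4,suppress=True)
T=lambda x,y:((x+.5)/5-.5+200,(y+.5)/5-.5+175)
S=lambda x,y:((x+.5)/4-.5+235,(y+.5)/4-.5+155)
print("board near L,R",onz('top',T(72,552),.018),onz('top',T(763,515),.018))
print("side board near L,R",onz('side',S(468,572),.018),onz('side',S(444,85),.018))
print("fence rail front top L,R",onz('top',T(38,131),.068),onz('top',T(750,96),.068))
print("fence rail back",onz('top',T(38,93),.068),onz('top',T(750,56),.068))
print("side rail front",onz('side',S(70,505),.068),onz('side',S(117,28),.068))
for c in[(388,205),(568,205),(568,385),(388,388)]:print("panel",onz('top',T(*c),.038))
for c in[(188,168),(340,178),(330,298),(178,290)]:print("panel side",onz('side',S(*c),.038))
print("ros",onz('top',T(477,299),.058),onz('side',S(260,213),.058))
print("head corners z=.094",onz('top',T(256,70),.094),onz('top',T(324,68),.094),onz('top',T(324,150),.094),onz('top',T(260,152),.094))
print("knob",tri(S(65,288),T(288,85)))
print("blade tip",tri(S(160,268),T(289,216)),tri(S(170,270),T(289,190)))
print("gouge",onz('top',T(265,492),.03), onz('top',T(445,492),.03))
# board mask fit
t=cv2.imread('pics/top0.png')
E
```

```text
board near L,R [0.3199 0.2976 0.018 ] [ 0.3305 -0.1617  0.018 ]
side board near L,R [0.3224 0.3045 0.018 ] [ 0.3314 -0.1618  0.018 ]
fence rail front top L,R [0.5962 0.3047 0.068 ] [ 0.605  -0.1558  0.068 ]
fence rail back [0.6209 0.3042 0.068 ] [ 0.631  -0.1568  0.068 ]
side rail front [0.5959 0.302  0.068 ] [ 0.6065 -0.1584  0.068 ]
panel [0.5431 0.0808 0.038 ]
panel [ 0.5395 -0.0379  0.038 ]
panel [ 0.4212 -0.0339  0.038 ]
panel [0.4228 0.0843 0.038 ]
panel side [ 0.5389 -0.0346  0.038 ]
panel side [ 0.4178 -0.033   0.038 ]
panel side [0.4232 0.0883 0.038 ]
panel side [0.538  0.0892 0.038 ]
ros [0.4794 0.0245 0.058 ] [0.4795 0.0252 0.058 ]
head corners z=.094 [0.6284 0.1607 0.094 ] [0.6284 0.1176 0.094 ] [0.5763 0.119  0.094 ] [0.5763 0.1595 0.094 ]
knob [0.6166 0.1403 0.0981]
blade tip [0.5419 0.14   0.1268] [0.5441 0.1395 0.1249]
gouge [0.3567 0.1675 0.03  ] [0.3532 0.049  0.03  ]
```

>>> {"fn": "servo_tool", "kwargs": {"steps": [{"dx": 22, "dy": 40, "yaw": 0.14, "gripper": -1}, {"dx": 22, "dy": 40, "yaw": 0.14, "gripper": -1}, {"dx": 22, "dy": 40, "yaw": 0.14, "gripper": -1}, {"dx": 22, "dy": 40, "yaw": 0.14, "gripper": -1}, {"dx": 22, "dy": 40, "yaw": 0.14, "gripper": -1}, {"dx": 22, "dy": 40, "yaw": 0.14, "gripper": -1}, {"dx": 22, "dy": 40, "yaw": 0.14, "gripper": -1}, {"dx": 22, "dy": 40, "yaw": 0.14, "gripper": -1}], "newtons": 40}}

```text
invalid input at $.steps[0]: expected keys dx, dy, dz, yaw, gripper
```

>>> {"fn": "servo_tool", "kwargs": {"steps": [{"dx": 22, "dy": 40, "dz": 0, "yaw": 0.14, "gripper": -1}, {"dx": 22, "dy": 40, "dz": 0, "yaw": 0.14, "gripper": -1}, {"dx": 22, "dy": 40, "dz": 0, "yaw": 0.14, "gripper": -1}, {"dx": 22, "dy": 40, "dz": 0, "yaw": 0.14, "gripper": -1}, {"dx": 22, "dy": 40, "dz": 0, "yaw": 0.14, "gripper": -1}, {"dx": 22, "dy": 40, "dz": 0, "yaw": 0.14, "gripper": -1}, {"dx": 22, "dy": 40, "dz": 0, "yaw": 0.14, "gripper": -1}, {"dx": 22, "dy": 40, "dz": 0, "yaw": 0.14, "gripper": -1}], "newtons": 40}}

```text
clock: 0.9
tcp_pos: [0.3846, -0.1327, 0.2312]
tool_rot: [0.713, 0.702, -0.0, -0.0]
contact_force: [0.7, -0.3, -0.6]
width: 0.0001
```

>>> {"fn": "servo_tool", "kwargs": {"steps": [{"dx": 19, "dy": 39, "dz": 0, "yaw": 0, "gripper": -1}, {"dx": 19, "dy": 39, "dz": 0, "yaw": 0, "gripper": -1}, {"dx": 19, "dy": 39, "dz": 0, "yaw": 0, "gripper": -1}, {"dx": 19, "dy": 39, "dz": 0, "yaw": 0, "gripper": -1}, {"dx": 19, "dy": 39, "dz": 0, "yaw": 0, "gripper": -1}, {"dx": 19, "dy": 39, "dz": 0, "yaw": 0, "gripper": -1}, {"dx": 19, "dy": 38, "dz": 0, "yaw": 0, "gripper": -1}, {"dx": 19, "dy": 0, "dz": -20, "yaw": 0, "gripper": -1}]}}

```text
clock: 1.7
tcp_pos: [0.5384, 0.1426, 0.213]
tool_rot: [0.712, 0.702, 0.003, 0.001]
contact_force: [-0.1, -1.0, -0.7]
width: -0.0
```

>>> {"fn": "servo_tool", "kwargs": {"steps": [{"dx": 0, "dy": 0, "dz": -25, "yaw": 0, "gripper": -1}, {"dx": 0, "dy": 0, "dz": -15, "yaw": 0, "gripper": -1}, {"dx": 0, "dy": 0, "dz": -10, "yaw": 0, "gripper": -1}, {"dx": 0, "dy": 0, "dz": -10, "yaw": 0, "gripper": -1}, {"dx": 0, "dy": 0, "dz": -10, "yaw": 0, "gripper": -1}, {"dx": 0, "dy": 0, "dz": -10, "yaw": 0, "gripper": -1}, {"dx": 0, "dy": 0, "dz": -10, "yaw": 0, "gripper": -1}, {"dx": 0, "dy": 0, "dz": -10, "yaw": 0, "gripper": -1}]}}

```text
clock: 2.5
tcp_pos: [0.5237, 0.1371, 0.1122]
tool_rot: [0.714, 0.7, -0.008, -0.009]
contact_force: [-47.6, -1.0, 37.9]
width: -0.0
```

>>> {"fn": "servo_tool", "kwargs": {"steps": [{"dx": 0, "dy": 0, "dz": 30, "yaw": 0, "gripper": -1}, {"dx": 0, "dy": 0, "dz": 30, "yaw": 0, "gripper": -1}, {"dx": 0, "dy": 0, "dz": 0, "yaw": 0, "gripper": -1}, {"dx": 0, "dy": 0, "dz": 0, "yaw": 0, "gripper": -1}, {"dx": 0, "dy": 0, "dz": 0, "yaw": 0, "gripper": -1}, {"dx": 0, "dy": 0, "dz": 0, "yaw": 0, "gripper": -1}, {"dx": 0, "dy": 0, "dz": 0, "yaw": 0, "gripper": -1}, {"dx": 0, "dy": 0, "dz": 0, "yaw": 0, "gripper": -1}]}}

```text
clock: 3.3
tcp_pos: [0.536, 0.1374, 0.1706]
tool_rot: [0.715, 0.7, -0.001, -0.0]
contact_force: [-0.9, 0.4, 0.1]
width: 0.0001
```

```bash
python3 - <<'E'
from h import *
s=cv2.cvtColor(ctrl.snapshot('side'),cv2.COLOR_RGB2BGR);t=cv2.cvtColor(ctrl.snapshot('top'),cv2.COLOR_RGB2BGR)
crop('s',s,235,155,125,150,4,'pics/s1c.png')
crop('t',t,200,175,160,118,5,'pics/t1c.png')
o=ctrl.observe();print(o['tcp_pos'],o['contact_force'])
E
```

```text
[0.53620426 0.13743781 0.17092085] [0.33812174 0.40703373 0.08820869]
```

View pics/s1c.png

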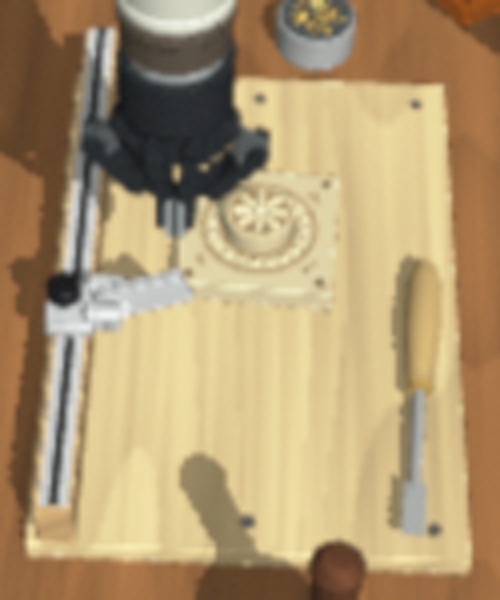

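View pics/t1c.png

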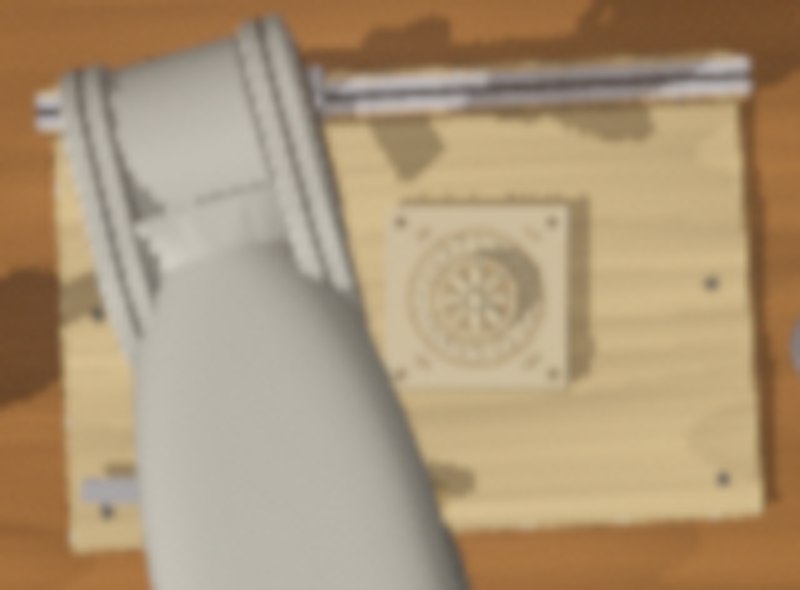

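The blade only moved a little. The force direction (-47, +38) matches its end face, so the finger was pushing radially through the pivot. I'll come down nearer the pivot, on the blade's upper side.

```bash
python3 - <<'E'
from h import *
S=lambda x,y:((x+.5)/4-.5+235,(y+.5)/4-.5+155)
def ony(n,px,y):
    o,d=ray(n,px);return o+d*(y-o[1])/d[1]
for y in(.1345,.1395,.1445):
  for c in[(183,272),(192,293),(160,262),(178,272)]:
    p=ony('side',S(*c),y);print(y,c,(p-[.5845,.1395,.084]).round(4))
E
```

```text
0.1345 (183, 272) [-0.0531 -0.005   0.033 ]
0.1345 (192, 293) [-0.0597 -0.005   0.0094]
0.1345 (160, 262) [-0.0367 -0.005   0.0428]
0.1345 (178, 272) [-0.0495 -0.005   0.0327]
0.1395 (183, 272) [-0.0534  0.      0.0393]
0.1395 (192, 293) [-0.06    0.      0.0158]
0.1395 (160, 262) [-0.0372  0.      0.049 ]
0.1395 (178, 272) [-0.0499  0.      0.0389]
0.1445 (183, 272) [-0.0537  0.005   0.0455]
0.1445 (192, 293) [-0.0603  0.005   0.0222]
0.1445 (160, 262) [-0.0376  0.005   0.0552]
0.1445 (178, 272) [-0.0502  0.005   0.0452]
```

>>> {"fn": "servo_tool", "kwargs": {"steps": [{"dx": 12, "dy": 1, "dz": 0, "yaw": 0, "gripper": -1}, {"dx": 12, "dy": 1, "dz": 0, "yaw": 0, "gripper": -1}, {"dx": 0, "dy": 0, "dz": -6, "yaw": 0, "gripper": -1}, {"dx": 0, "dy": 0, "dz": -6, "yaw": 0, "gripper": -1}, {"dx": 0, "dy": 0, "dz": -6, "yaw": 0, "gripper": -1}, {"dx": 0, "dy": 0, "dz": -6, "yaw": 0, "gripper": -1}, {"dx": 0, "dy": 0, "dz": -6, "yaw": 0, "gripper": -1}, {"dx": 0, "dy": 0, "dz": 0, "yaw": 0, "gripper": -1}]}}

```text
clock: 4.2
tcp_pos: [0.5593, 0.1393, 0.14]
tool_rot: [0.714, 0.7, -0.001, -0.001]
contact_force: [-0.2, 0.0, -0.4]
width: -0.0001
```

>>> {"fn": "servo_tool", "kwargs": {"steps": [{"dx": 0, "dy": 0, "dz": -6, "yaw": 0, "gripper": -1}, {"dx": 0, "dy": 0, "dz": -6, "yaw": 0, "gripper": -1}, {"dx": 0, "dy": 0, "dz": -6, "yaw": 0, "gripper": -1}, {"dx": 0, "dy": 0, "dz": -6, "yaw": 0, "gripper": -1}, {"dx": 0, "dy": 0, "dz": -6, "yaw": 0, "gripper": -1}, {"dx": 0, "dy": 0, "dz": -6, "yaw": 0, "gripper": -1}, {"dx": 0, "dy": 0, "dz": -5, "yaw": 0, "gripper": -1}, {"dx": 0, "dy": 0, "dz": 0, "yaw": 0, "gripper": -1}]}}

```text
clock: 5.0
tcp_pos: [0.5598, 0.1394, 0.0994]
tool_rot: [0.714, 0.7, -0.001, -0.0]
contact_force: [0.2, 0.1, 0.0]
width: -0.0001
```

>>> {"fn": "servo_tool", "kwargs": {"steps": [{"dx": -16, "dy": 0, "dz": 10, "yaw": 0, "gripper": -1}, {"dx": 0, "dy": 0, "dz": -9, "yaw": 0, "gripper": -1}, {"dx": 0, "dy": 0, "dz": -8, "yaw": 0, "gripper": -1}, {"dx": 0, "dy": 0, "dz": -8, "yaw": 0, "gripper": -1}, {"dx": 0, "dy": 0, "dz": -8, "yaw": 0, "gripper": -1}, {"dx": 0, "dy": 0, "dz": -8, "yaw": 0, "gripper": -1}, {"dx": 0, "dy": 0, "dz": -8, "yaw": 0, "gripper": -1}, {"dx": 0, "dy": 0, "dz": 0, "yaw": 0, "gripper": -1}]}}

```text
clock: 5.8
tcp_pos: [0.5436, 0.1391, 0.0595]
tool_rot: [0.715, 0.7, -0.001, -0.001]
contact_force: [-0.3, 1.0, -0.3]
width: -0.0005
```

>>> {"fn": "servo_tool", "kwargs": {"steps": [{"dx": 0, "dy": 0, "dz": -8, "yaw": 0, "gripper": -1}, {"dx": 0, "dy": 0, "dz": -6, "yaw": 0, "gripper": -1}, {"dx": 4, "dy": 0, "dz": 0, "yaw": 0, "gripper": -1}, {"dx": 4, "dy": 0, "dz": 0, "yaw": 0, "gripper": -1}, {"dx": 3, "dy": 0, "dz": 0, "yaw": 0, "gripper": -1}, {"dx": 2, "dy": 0, "dz": 0, "yaw": 0, "gripper": -1}, {"dx": 1, "dy": 0, "dz": 0, "yaw": 0, "gripper": -1}, {"dx": 0, "dy": 0, "dz": 0, "yaw": 0, "gripper": -1}]}}

```text
clock: 6.6
tcp_pos: [0.5525, 0.139, 0.0489]
tool_rot: [0.714, 0.7, -0.004, -0.003]
contact_force: [-20.9, -2.5, 23.7]
width: -0.0002
```

```bash
python3 - <<'E'
from h import *
s=cv2.cvtColor(ctrl.snapshot('side'),cv2.COLOR_RGB2BGR)
crop('s',s,235,190,90,70,8,'pics/s2c.png')
o=ctrl.observe();print(o['tcp_pos'],o['contact_force'],o['torque'])
E
```

```text
[0.55259686 0.13897296 0.04889469] [-20.05893696  -3.07292606  22.13265669] [-0.29388881  3.01143875 -0.00420868]
```

View pics/s2c.png

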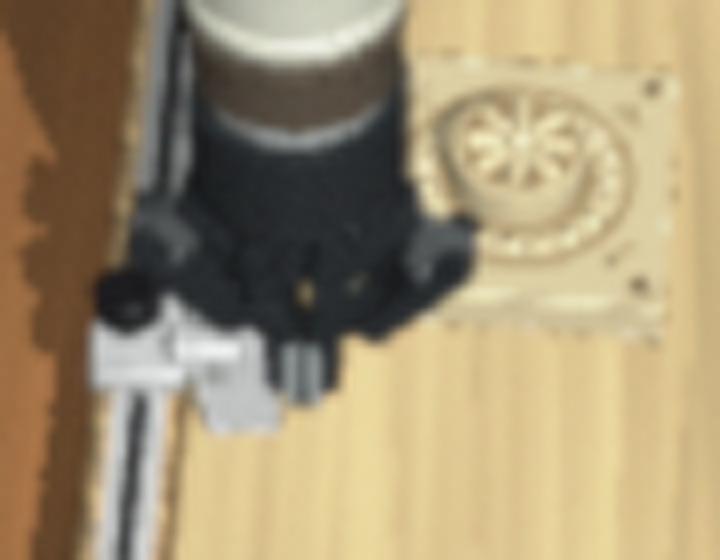

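The gripper's outer knuckle is touching the stop head, near (170,330) in the crop. I'll lift off and turn the tool a quarter turn so the knuckles lie along the fence.

>>> {"fn": "servo_tool", "kwargs": {"steps": [{"dx": -10, "dy": 0, "dz": 15, "yaw": 0, "gripper": -1}, {"dx": -10, "dy": 0, "dz": 30, "yaw": 0, "gripper": -1}, {"dx": -10, "dy": 0, "dz": 30, "yaw": -0.14, "gripper": -1}, {"dx": -10, "dy": 0, "dz": 20, "yaw": -0.14, "gripper": -1}, {"dx": 0, "dy": 0, "dz": 0, "yaw": -0.14, "gripper": -1}, {"dx": 0, "dy": 0, "dz": 0, "yaw": -0.14, "gripper": -1}, {"dx": 0, "dy": 0, "dz": 0, "yaw": -0.14, "gripper": -1}, {"dx": 0, "dy": 0, "dz": 0, "yaw": -0.14, "gripper": -1}]}}

```text
clock: 7.45
tcp_pos: [0.5185, 0.1395, 0.1421]
tool_rot: [0.939, 0.345, 0.0, 0.0]
contact_force: [0.3, 0.5, 0.1]
width: -0.0002
```

>>> {"fn": "servo_tool", "kwargs": {"steps": [{"dx": 0, "dy": 0, "dz": 0, "yaw": -0.14, "gripper": -1}, {"dx": 0, "dy": 0, "dz": 0, "yaw": -0.14, "gripper": -1}, {"dx": 0, "dy": 0, "dz": 0, "yaw": -0.14, "gripper": -1}, {"dx": 0, "dy": 0, "dz": 0, "yaw": -0.14, "gripper": -1}, {"dx": 0, "dy": 0, "dz": 0, "yaw": -0.14, "gripper": -1}, {"dx": 0, "dy": 0, "dz": 0, "yaw": 0, "gripper": -1}, {"dx": 0, "dy": 0, "dz": 0, "yaw": 0, "gripper": -1}, {"dx": 0, "dy": 0, "dz": 0, "yaw": 0, "gripper": -1}]}}

```text
clock: 8.25
tcp_pos: [0.528, 0.0744, 0.1422]
tool_rot: [0.998, 0.055, -0.002, -0.027]
contact_force: [0.0, 0.2, 0.7]
width: -0.0003
```

```bash
python3 - <<'E'
from h import *
s=cv2.cvtColor(ctrl.snapshot('side'),cv2.COLOR_RGB2BGR)
crop('s',s,235,190,90,70,8,'pics/s3c.png')
o=ctrl.observe();print(o['tcp_pos'],o['tool_rot'],o['contact_force'])
E
```

```text
[0.52789644 0.07471667 0.14220993] [ 0.99809958  0.05552542 -0.00214671 -0.02663734] [ 1.25202384  0.15269571 -0.10863269]
```

View pics/s3c.png

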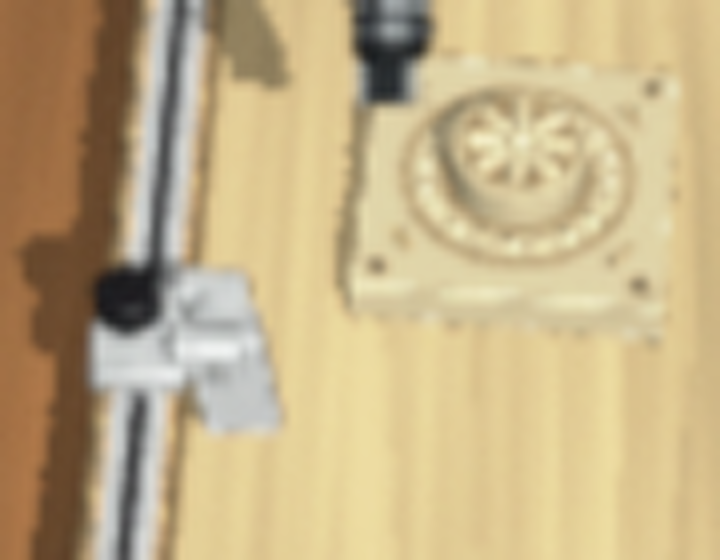

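```bash
python3 - <<'E'
from h import *
o=ctrl.observe();print(o['joint_pos'].round(3),o['qd'].round(3),o['tcp_pos'],o['joint_efforts'].round(2))
E
```

```text
[ 0.11   0.361 -0.068  1.143  0.053  3.141] [ 0.011 -0.002  0.002  0.003  0.001 -0.001] [0.52789644 0.07471667 0.14220993] [-4.700e-01 -4.142e+01  2.371e+01  1.000e-02  1.500e-01  0.000e+00]
```

>>> {"fn": "servo_tool", "kwargs": {"steps": [{"dx": 0, "dy": 0, "dz": 0, "yaw": 0, "gripper": -1}, {"dx": 0, "dy": 0, "dz": 0, "yaw": 0, "gripper": -1}, {"dx": 0, "dy": 0, "dz": 0, "yaw": 0, "gripper": -1}, {"dx": 0, "dy": 0, "dz": 0, "yaw": 0, "gripper": -1}, {"dx": 0, "dy": 0, "dz": 0, "yaw": 0, "gripper": -1}, {"dx": 0, "dy": 0, "dz": 0, "yaw": 0, "gripper": -1}, {"dx": 0, "dy": 0, "dz": 0, "yaw": 0, "gripper": -1}, {"dx": 0, "dy": 0, "dz": 0, "yaw": 0, "gripper": -1}]}}

```text
clock: 9.1
tcp_pos: [0.528, 0.0738, 0.1423]
tool_rot: [0.998, 0.055, -0.002, -0.027]
contact_force: [0.5, 0.0, 0.7]
width: 0.0001
```

Joint 6 reached its 3.14 limit, so I'll turn the other way, to yaw ≈ π, which gives the same jaw direction.

>>> {"fn": "servo_tool", "kwargs": {"steps": [{"dx": 0, "dy": 0, "dz": 0, "yaw": 0.14, "gripper": -1}, {"dx": 0, "dy": 0, "dz": 0, "yaw": 0.14, "gripper": -1}, {"dx": 0, "dy": 0, "dz": 0, "yaw": 0.14, "gripper": -1}, {"dx": 0, "dy": 0, "dz": 0, "yaw": 0.14, "gripper": -1}, {"dx": 0, "dy": 0, "dz": 0, "yaw": 0.14, "gripper": -1}, {"dx": 0, "dy": 0, "dz": 0, "yaw": 0.14, "gripper": -1}, {"dx": 0, "dy": 0, "dz": 0, "yaw": 0.14, "gripper": -1}, {"dx": 0, "dy": 0, "dz": 0, "yaw": 0.14, "gripper": -1}]}}

```text
clock: 9.9
tcp_pos: [0.5281, 0.0738, 0.1423]
tool_rot: [0.815, 0.579, -0.016, -0.021]
contact_force: [-0.3, -0.4, 0.6]
width: 0.0
```

>>> {"fn": "servo_tool", "kwargs": {"steps": [{"dx": 0, "dy": 0, "dz": 0, "yaw": 0.14, "gripper": -1}, {"dx": 0, "dy": 0, "dz": 0, "yaw": 0.14, "gripper": -1}, {"dx": 0, "dy": 0, "dz": 0, "yaw": 0.14, "gripper": -1}, {"dx": 0, "dy": 0, "dz": 0, "yaw": 0.14, "gripper": -1}, {"dx": 0, "dy": 0, "dz": 0, "yaw": 0.14, "gripper": -1}, {"dx": 0, "dy": 0, "dz": 0, "yaw": 0.14, "gripper": -1}, {"dx": 0, "dy": 0, "dz": 0, "yaw": 0.14, "gripper": -1}, {"dx": 0, "dy": 0, "dz": 0, "yaw": 0.14, "gripper": -1}]}}

```text
clock: 10.7
tcp_pos: [0.528, 0.0739, 0.1423]
tool_rot: [0.383, 0.923, -0.025, -0.01]
contact_force: [0.1, 0.3, -0.2]
width: -0.0001
```

>>> {"fn": "servo_tool", "kwargs": {"steps": [{"dx": 0, "dy": 10, "dz": 0, "yaw": 0.14, "gripper": -1}, {"dx": 0, "dy": 10, "dz": 0, "yaw": 0.14, "gripper": -1}, {"dx": 0, "dy": 10, "dz": 0, "yaw": 0.14, "gripper": -1}, {"dx": -3, "dy": 10, "dz": 0, "yaw": 0.14, "gripper": -1}, {"dx": -5, "dy": 10, "dz": 0, "yaw": 0.14, "gripper": -1}, {"dx": -5, "dy": 10, "dz": 0, "yaw": 0.09, "gripper": -1}, {"dx": 0, "dy": 5, "dz": 0, "yaw": 0, "gripper": -1}, {"dx": 0, "dy": 0, "dz": -30, "yaw": 0, "gripper": -1}]}}

```text
clock: 11.5
tcp_pos: [0.5187, 0.1406, 0.116]
tool_rot: [0.002, 1.0, -0.025, 0.005]
contact_force: [0.9, 0.1, -1.0]
width: 0.0003
```

```bash
python3 - <<'E'
from h import *
S=lambda x,y:((x+.5)/8-.5+235,(y+.5)/8-.5+190)
def ony(n,px,y):
    o,d=ray(n,px);return o+d*(y-o[1])/d[1]
# blade end corners in s3c : visible face = its -y? end (280,425),(212,428)
for y in(.1345,.1445):
  for c in[(280,425),(212,428),(250,275)]:
    print(y,c,(ony('side',S(*c),y)-[.5845,.1395,.084]).round(4))
o=ctrl.observe();print(o['tcp_pos'],o['tool_rot'],o['joint_pos'].round(3))
E
```

```text
0.1345 (280, 425) [-0.0211 -0.005  -0.0664]
0.1345 (212, 428) [ 0.0047 -0.005  -0.0709]
0.1345 (250, 275) [-0.0114 -0.005   0.0231]
0.1445 (280, 425) [-0.0221  0.005  -0.0527]
0.1445 (212, 428) [ 0.0033  0.005  -0.0571]
0.1445 (250, 275) [-0.0125  0.005   0.0358]
[0.51871743 0.14057379 0.1160271 ] [ 0.00171952  0.99966631 -0.02520404  0.00539114] [ 0.294  0.394 -0.093  1.089 -0.051  0.297]
```

>>> {"fn": "servo_tool", "kwargs": {"steps": [{"dx": 0, "dy": 0, "dz": -35, "yaw": 0, "gripper": -1}, {"dx": 0, "dy": 0, "dz": -30, "yaw": 0, "gripper": -1}, {"dx": 15, "dy": 0, "dz": 0, "yaw": 0, "gripper": -1}, {"dx": 10, "dy": 0, "dz": 0, "yaw": 0, "gripper": -1}, {"dx": 8, "dy": 0, "dz": 0, "yaw": 0, "gripper": -1}, {"dx": 4, "dy": 0, "dz": 0, "yaw": 0, "gripper": -1}, {"dx": 2, "dy": 0, "dz": 0, "yaw": 0, "gripper": -1}, {"dx": 0, "dy": 0, "dz": 0, "yaw": 0, "gripper": -1}]}}

```text
clock: 12.3
tcp_pos: [0.5543, 0.139, 0.0478]
tool_rot: [0.001, 1.0, -0.027, 0.001]
contact_force: [-0.4, -0.0, -0.8]
width: 0.0
```

>>> {"fn": "servo_tool", "kwargs": {"steps": [{"dx": 2, "dy": 0, "dz": 0, "yaw": 0, "gripper": -1}, {"dx": 1, "dy": 0, "dz": 0, "yaw": 0, "gripper": -1}, {"dx": 1, "dy": 0, "dz": 0, "yaw": 0, "gripper": -1}, {"dx": 1, "dy": 0, "dz": 0, "yaw": 0, "gripper": -1}, {"dx": 1, "dy": 0, "dz": 0, "yaw": 0, "gripper": -1}, {"dx": 0, "dy": 0, "dz": 0, "yaw": 0, "gripper": -1}, {"dx": 0, "dy": 0, "dz": 0, "yaw": 0, "gripper": -1}, {"dx": 0, "dy": 0, "dz": 0, "yaw": 0, "gripper": -1}]}}

```text
clock: 13.1
tcp_pos: [0.5577, 0.1389, 0.0464]
tool_rot: [0.001, 1.0, -0.027, -0.002]
contact_force: [-5.9, 0.9, -0.5]
width: -0.0002
```

>>> {"fn": "servo_tool", "kwargs": {"steps": [{"dx": 1, "dy": 0, "dz": 0, "yaw": 0, "gripper": -1}, {"dx": 1, "dy": 0, "dz": 0, "yaw": 0, "gripper": -1}, {"dx": 1, "dy": 0, "dz": 0, "yaw": 0, "gripper": -1}, {"dx": 1, "dy": 0, "dz": 0, "yaw": 0, "gripper": -1}, {"dx": 0, "dy": 0, "dz": 0, "yaw": 0, "gripper": -1}, {"dx": 0, "dy": 0, "dz": 0, "yaw": 0, "gripper": -1}, {"dx": 0, "dy": 0, "dz": 0, "yaw": 0, "gripper": -1}, {"dx": 0, "dy": 0, "dz": 0, "yaw": 0, "gripper": -1}]}}

```text
clock: 13.9
tcp_pos: [0.558, 0.1388, 0.0463]
tool_rot: [0.0, 1.0, -0.027, -0.005]
contact_force: [-14.9, 2.5, 5.6]
width: 0.0
```

```bash
python3 - <<'E'
from h import *
s=cv2.cvtColor(ctrl.snapshot('side'),cv2.COLOR_RGB2BGR)
crop('s',s,235,190,90,70,8,'pics/s4c.png')
E
```

```text
(no output)
```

View pics/s4c.png

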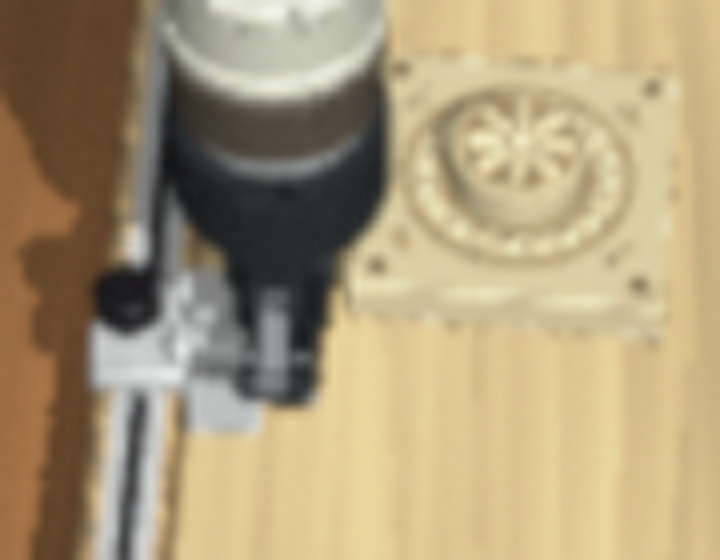

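>>> {"fn": "servo_tool", "kwargs": {"steps": [{"dx": -12, "dy": 0, "dz": 0, "yaw": 0, "gripper": -1}, {"dx": -20, "dy": 0, "dz": 30, "yaw": 0, "gripper": -1}, {"dx": -20, "dy": -25, "dz": 45, "yaw": 0.14, "gripper": -1}, {"dx": 0, "dy": -40, "dz": 25, "yaw": 0.14, "gripper": -1}, {"dx": 0, "dy": -45, "dz": 0, "yaw": 0.14, "gripper": -1}, {"dx": 0, "dy": -45, "dz": 0, "yaw": 0.14, "gripper": -1}, {"dx": 0, "dy": -45, "dz": 0, "yaw": 0.14, "gripper": -1}, {"dx": 0, "dy": -45, "dz": 0, "yaw": 0.14, "gripper": -1}]}}

```text
clock: 14.75
tcp_pos: [0.5155, -0.0976, 0.1444]
tool_rot: [-0.397, 0.917, -0.026, 0.013]
contact_force: [0.9, 0.1, -0.2]
width: -0.0002
```

```bash
python3 - <<'E'
from h import *
s=cv2.cvtColor(ctrl.snapshot('side'),cv2.COLOR_RGB2BGR);t=cv2.cvtColor(ctrl.snapshot('top'),cv2.COLOR_RGB2BGR)
crop('s',s,235,190,90,70,8,'pics/s5c.png');cv2.imwrite('pics/t5.png',t);cv2.imwrite('pics/s5.png',s)
crop('t',t,200,175,160,118,5,'pics/t5c.png')
o=ctrl.observe();print(o['clock'],o['tcp_pos'],o['tool_rot'],o['joint_pos'].round(3))
E
```

```text
14.85 [ 0.51526201 -0.10088652  0.14419283] [-0.39218911  0.91942575 -0.0263911   0.01214536] [-0.175  0.307 -0.142  1.073 -0.031 -0.983]
```

View pics/s5c.png

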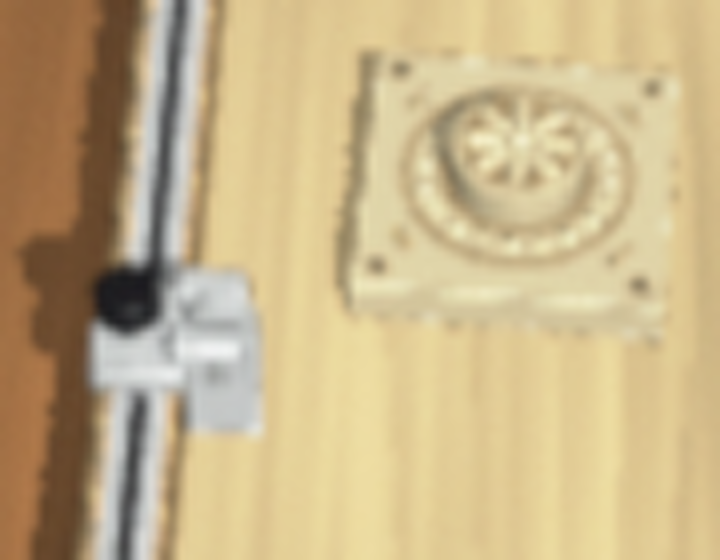

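View pics/t5c.png

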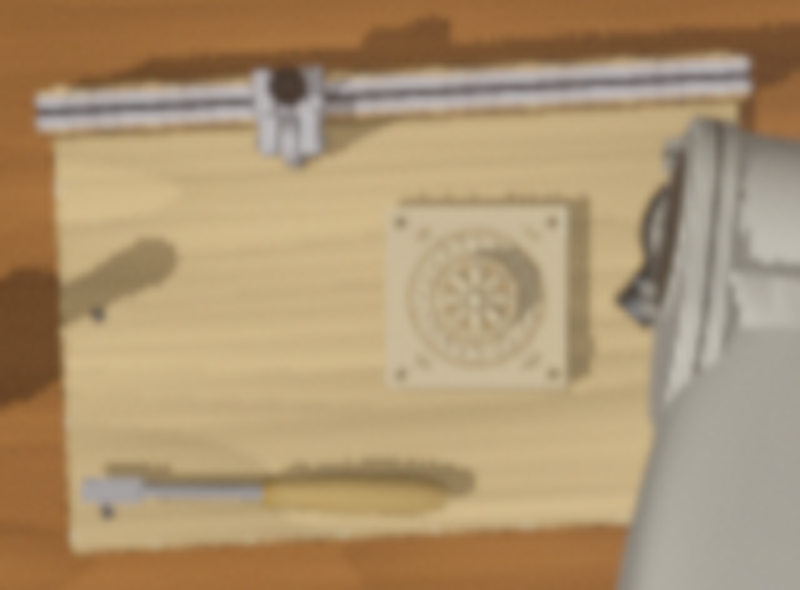

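```bash
python3 - <<'E'
from h import *
C=lambda p:((p-[235,190]+.5)*8-.5).round(0).tolist()
pv=np.array([.5845,.1395,.084])
for th in(0,.1,.2):
  X=[]
  for y in(-.005,.005):
    for u,v in((-.014,.06),(.014,.06),(-.014,.0)):
      # along blade dir: (-sin th, -cos th); perp: (-cos, sin)*...
      d=np.array([-np.sin(th),0,-np.cos(th)]);e=np.array([np.cos(th),0,-np.sin(th)])
      X.append(pv+[0,y,0]+d*v+e*u)
  print(th,C(proj('side',X)))
E
```

```text
0 [[261.0, 414.0], [186.0, 409.0], [258.0, 315.0], [259.0, 435.0], [184.0, 431.0], [256.0, 337.0]]
0.1 [[277.0, 412.0], [203.0, 412.0], [258.0, 313.0], [274.0, 434.0], [200.0, 434.0], [256.0, 335.0]]
0.2 [[292.0, 409.0], [219.0, 414.0], [257.0, 310.0], [290.0, 431.0], [216.0, 435.0], [255.0, 332.0]]
```

>>> {"fn": "servo_tool", "kwargs": {"steps": [{"dx": 0, "dy": -10, "dz": 5, "yaw": 0.145, "gripper": -1}, {"dx": 0, "dy": -10, "dz": 0, "yaw": 0.145, "gripper": -1}, {"dx": 0, "dy": -10, "dz": 0, "yaw": 0.145, "gripper": -1}, {"dx": 0, "dy": -10, "dz": 0, "yaw": 0.145, "gripper": -1}, {"dx": 0, "dy": 0, "dz": 0, "yaw": 0.145, "gripper": -1}, {"dx": 0, "dy": 0, "dz": 0, "yaw": 0.145, "gripper": -1}, {"dx": 0, "dy": 0, "dz": 0, "yaw": 0.145, "gripper": -1}, {"dx": 0, "dy": 0, "dz": 0, "yaw": 0.145, "gripper": -1}]}}

```text
clock: 15.65
tcp_pos: [0.5153, -0.1353, 0.1488]
tool_rot: [0.835, -0.55, 0.015, -0.023]
contact_force: [0.3, 0.1, 0.0]
width: 0.0
```

>>> {"fn": "servo_tool", "kwargs": {"steps": [{"dx": 0, "dy": 0, "dz": 0, "yaw": 0.145, "gripper": -1}, {"dx": 0, "dy": 0, "dz": 0, "yaw": 0.145, "gripper": -1}, {"dx": 0, "dy": 0, "dz": 0, "yaw": 0.145, "gripper": -1}, {"dx": 0, "dy": 0, "dz": 0, "yaw": 0.145, "gripper": -1}, {"dx": 0, "dy": 0, "dz": 0, "yaw": 0.145, "gripper": -1}, {"dx": 0, "dy": 0, "dz": 0, "yaw": 0.145, "gripper": -1}, {"dx": 0, "dy": 0, "dz": 0, "yaw": 0.14, "gripper": -1}, {"dx": 0, "dy": 0, "dz": 0, "yaw": 0, "gripper": -1}]}}

```text
clock: 16.45
tcp_pos: [0.5231, -0.0995, 0.1486]
tool_rot: [0.995, -0.103, 0.002, -0.013]
contact_force: [-1.0, 0.1, 0.6]
width: -0.0002
```

```bash
python3 - <<'E'
from h import *
o=ctrl.observe();print(o['clock'],o['tcp_pos'],o['tool_rot'],o['joint_pos'].round(3))
E
```

```text
16.45 [ 0.5230645  -0.09945281  0.1486375 ] [ 0.99463349 -0.10259428  0.00161368 -0.01326753] [-0.203  0.353 -0.061  1.156  0.027 -3.139]
```

The blade corners match angle 0. The tool tilt has halved, so a little more turn should remove the rest.

>>> {"fn": "servo_tool", "kwargs": {"steps": [{"dx": 0, "dy": 0, "dz": 0, "yaw": 0.05, "gripper": -1}, {"dx": 0, "dy": 0, "dz": 0, "yaw": 0.05, "gripper": -1}, {"dx": 0, "dy": 0, "dz": 0, "yaw": 0, "gripper": -1}, {"dx": 0, "dy": 0, "dz": 0, "yaw": 0, "gripper": -1}, {"dx": 0, "dy": 0, "dz": 0, "yaw": 0, "gripper": -1}, {"dx": 0, "dy": 0, "dz": 0, "yaw": 0, "gripper": -1}, {"dx": 0, "dy": 0, "dz": 0, "yaw": 0, "gripper": -1}, {"dx": 0, "dy": 0, "dz": 0, "yaw": 0, "gripper": -1}]}}

```text
clock: 17.25
tcp_pos: [0.5254, -0.0772, 0.148]
tool_rot: [0.997, -0.075, -0.001, -0.003]
contact_force: [0.4, 0.4, -0.6]
width: -0.0001
```

```bash
python3 - <<'E'
from h import *
from scipy.spatial.transform import Rotation as R
o=ctrl.observe();print(o['clock'],o['tcp_pos'],o['tool_rot'],o['joint_pos'].round(3),R.from_quat(o['tool_rot']).as_matrix().round(4))
E
```

```text
17.25 [ 0.52543222 -0.07720975  0.14802861] [ 9.97192635e-01 -7.48307166e-02 -8.90852395e-04 -2.53346015e-03] [-0.149  0.353 -0.062  1.158  0.005 -3.141] [[ 0.9888 -0.1492 -0.0014]
 [-0.1492 -0.9888  0.0052]
 [-0.0022 -0.0049 -1.    ]]
```

>>> {"fn": "servo_tool", "kwargs": {"steps": [{"dx": -9, "dy": 20, "dz": 0, "yaw": 0, "gripper": 1}, {"dx": -9, "dy": 20, "dz": 0, "yaw": 0, "gripper": 1}, {"dx": -9, "dy": 20, "dz": 0, "yaw": 0, "gripper": 1}, {"dx": -9, "dy": 20, "dz": 0, "yaw": 0, "gripper": 1}, {"dx": -10, "dy": 22, "dz": 0, "yaw": 0.04, "gripper": 1}, {"dx": 0, "dy": 0, "dz": 0, "yaw": 0.06, "gripper": 1}, {"dx": 0, "dy": 0, "dz": -20, "yaw": 0.02, "gripper": 1}, {"dx": 0, "dy": 0, "dz": -20, "yaw": 0, "gripper": 1}]}}

```text
clock: 18.05
tcp_pos: [0.4803, 0.0254, 0.1084]
tool_rot: [1.0, -0.014, 0.0, -0.003]
contact_force: [-1.6, 0.9, 0.2]
width: 0.0855
```

```bash
python3 - <<'E'
from h import *
from scipy.spatial.transform import Rotation as R
s=cv2.cvtColor(ctrl.snapshot('side'),cv2.COLOR_RGB2BGR)
crop('s',s,235,155,125,100,6,'pics/s6c.png')
o=ctrl.observe();print(o['clock'],o['tcp_pos'],o['joint_pos'].round(3),R.from_quat(o['tool_rot']).as_matrix().round(4),o['width'])
E
```

```text
18.1 [0.47753942 0.02517381 0.10471786] [ 0.049  0.3   -0.264  1.013  0.005 -3.063] [[ 0.9996 -0.0288 -0.0063]
 [-0.0288 -0.9996  0.0048]
 [-0.0064 -0.0046 -1.    ]] 0.08519606043324544
```

View pics/s6c.png

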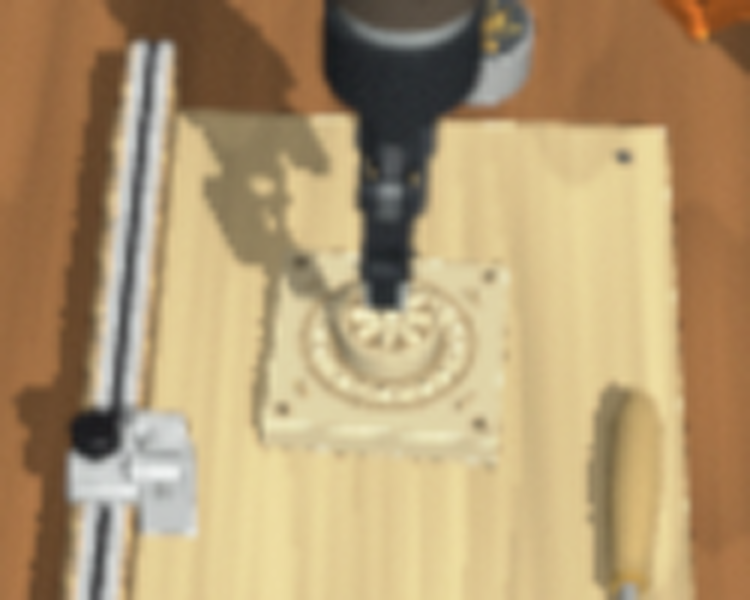

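>>> {"fn": "servo_tool", "kwargs": {"steps": [{"dx": 1, "dy": 0, "dz": -20, "yaw": 0, "gripper": 1}, {"dx": 0, "dy": 0, "dz": -20, "yaw": 0, "gripper": 1}, {"dx": 0, "dy": 0, "dz": -10, "yaw": 0, "gripper": 1}, {"dx": 0, "dy": 0, "dz": -6, "yaw": 0, "gripper": 1}, {"dx": 0, "dy": 0, "dz": -4, "yaw": 0, "gripper": 1}, {"dx": 0, "dy": 0, "dz": 0, "yaw": 0, "gripper": 1}, {"dx": 0, "dy": 0, "dz": 0, "yaw": 0, "gripper": 1}, {"dx": 0, "dy": 0, "dz": 0, "yaw": 0, "gripper": 1}]}}

```text
clock: 18.9
tcp_pos: [0.4811, 0.0253, 0.0488]
tool_rot: [1.0, -0.014, -0.0, -0.003]
contact_force: [-0.2, -0.1, 0.6]
width: 0.0854
```

>>> {"fn": "servo_tool", "kwargs": {"steps": [{"dx": -1, "dy": 0, "dz": -4, "yaw": 0, "gripper": 1}, {"dx": 0, "dy": 0, "dz": -3, "yaw": 0, "gripper": 1}, {"dx": 0, "dy": 0, "dz": 0, "yaw": 0, "gripper": -1}, {"dx": 0, "dy": 0, "dz": 0, "yaw": 0, "gripper": -1}, {"dx": 0, "dy": 0, "dz": 0, "yaw": 0, "gripper": -1}, {"dx": 0, "dy": 0, "dz": 0, "yaw": 0, "gripper": -1}, {"dx": 0, "dy": 0, "dz": 0, "yaw": 0, "gripper": -1}, {"dx": 0, "dy": 0, "dz": 0, "yaw": 0, "gripper": -1}], "newtons": 30}}

```text
clock: 19.7
tcp_pos: [0.4796, 0.0248, 0.0413]
tool_rot: [1.0, -0.015, -0.001, -0.002]
contact_force: [-1.4, -2.5, 5.0]
width: 0.053
```

>>> {"fn": "servo_tool", "kwargs": {"steps": [{"dx": 0, "dy": 0, "dz": 1, "yaw": 0, "gripper": -1}, {"dx": 0, "dy": 0, "dz": 0, "yaw": 0, "gripper": -1}, {"dx": 0, "dy": 0, "dz": 0, "yaw": 0, "gripper": -1}, {"dx": 0, "dy": 0, "dz": 0, "yaw": 0.02, "gripper": -1}, {"dx": 0, "dy": 0, "dz": 0, "yaw": 0.03, "gripper": -1}, {"dx": 0, "dy": 0, "dz": 0, "yaw": 0, "gripper": -1}, {"dx": 0, "dy": 0, "dz": 0, "yaw": 0, "gripper": -1}, {"dx": 0, "dy": 0, "dz": 0, "yaw": 0, "gripper": -1}]}}

```text
clock: 20.5
tcp_pos: [0.4795, 0.0252, 0.042]
tool_rot: [1.0, 0.011, -0.001, -0.002]
contact_force: [0.6, 0.3, -1.7]
width: 0.0529
```

>>> {"fn": "servo_tool", "kwargs": {"steps": [{"dx": 8, "dy": 5, "dz": -0.2, "yaw": 0, "gripper": -1}, {"dx": 8, "dy": 6, "dz": 0, "yaw": 0, "gripper": -1}, {"dx": 8, "dy": 6, "dz": 0, "yaw": 0, "gripper": -1}, {"dx": 8, "dy": 6, "dz": 0, "yaw": 0, "gripper": -1}, {"dx": 8, "dy": 6, "dz": 0, "yaw": 0, "gripper": -1}, {"dx": 8, "dy": 6, "dz": 0, "yaw": 0, "gripper": -1}, {"dx": 6, "dy": 5, "dz": 0, "yaw": 0, "gripper": -1}, {"dx": 0, "dy": 0, "dz": 0, "yaw": 0, "gripper": -1}]}}

```text
clock: 21.3
tcp_pos: [0.5346, 0.0661, 0.0418]
tool_rot: [1.0, 0.011, -0.001, -0.003]
contact_force: [-0.2, -0.1, -1.2]
width: 0.0526
```

```bash
python3 - <<'E'
from h import *
s=cv2.cvtColor(ctrl.snapshot('side'),cv2.COLOR_RGB2BGR)
crop('s',s,235,165,100,75,8,'pics/s7c.png')
o=ctrl.observe();print(o['clock'],o['tcp_pos'],o['tool_rot'],o['contact_force'])
E
```

```text
21.35 [0.53377776 0.06558807 0.04170371] [ 0.99993766  0.01083887 -0.00116254 -0.00241873] [-0.03282478  0.10062768 -1.76230012]
```

View pics/s7c.png

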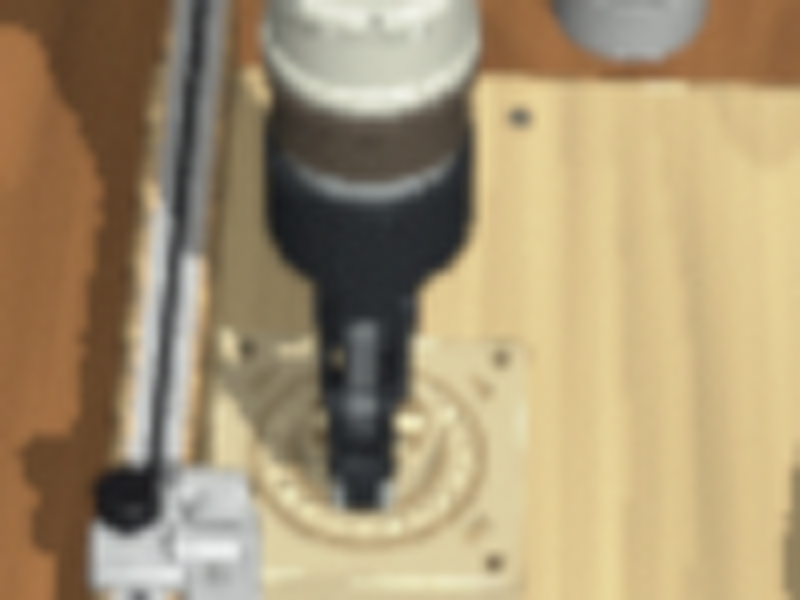

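>>> {"fn": "servo_tool", "kwargs": {"steps": [{"dx": 0, "dy": 2, "dz": -0.5, "yaw": 0, "gripper": -1}, {"dx": 0, "dy": 2, "dz": 0, "yaw": 0, "gripper": -1}, {"dx": 0, "dy": 1, "dz": 0, "yaw": 0, "gripper": -1}, {"dx": 0, "dy": 1, "dz": 0, "yaw": 0, "gripper": -1}, {"dx": 0, "dy": 1, "dz": 0, "yaw": 0, "gripper": -1}, {"dx": 0, "dy": 0, "dz": 0, "yaw": 0, "gripper": -1}, {"dx": 0, "dy": 0, "dz": 0, "yaw": 0, "gripper": -1}, {"dx": 0, "dy": 0, "dz": 0, "yaw": 0, "gripper": -1}]}}

```text
clock: 22.15
tcp_pos: [0.5334, 0.0723, 0.0414]
tool_rot: [1.0, 0.011, -0.001, -0.003]
contact_force: [-0.1, 0.4, -0.1]
width: 0.0525
```

>>> {"fn": "servo_tool", "kwargs": {"steps": [{"dx": 0, "dy": 1, "dz": -0.2, "yaw": 0, "gripper": -1}, {"dx": 0, "dy": 0.7, "dz": 0, "yaw": 0, "gripper": -1}, {"dx": 0, "dy": 0.6, "dz": 0, "yaw": 0, "gripper": -1}, {"dx": 0, "dy": 0.5, "dz": 0, "yaw": 0, "gripper": -1}, {"dx": 0, "dy": 0, "dz": 0, "yaw": 0, "gripper": -1}, {"dx": 0, "dy": 0, "dz": 0, "yaw": 0, "gripper": -1}, {"dx": 0, "dy": 0, "dz": 0, "yaw": 0, "gripper": -1}, {"dx": 0, "dy": 0, "dz": 0, "yaw": 0, "gripper": -1}]}}

```text
clock: 22.95
tcp_pos: [0.5335, 0.0732, 0.0414]
tool_rot: [1.0, 0.01, -0.001, -0.001]
contact_force: [-0.8, -7.5, 3.1]
width: 0.0521
```

>>> {"fn": "servo_tool", "kwargs": {"steps": [{"dx": 0, "dy": -1.5, "dz": 0.2, "yaw": 0, "gripper": -1}, {"dx": 2, "dy": 0, "dz": 0, "yaw": 0, "gripper": -1}, {"dx": 2, "dy": 0, "dz": 0, "yaw": 0, "gripper": -1}, {"dx": 1, "dy": 0, "dz": 0, "yaw": 0, "gripper": -1}, {"dx": 1, "dy": 0, "dz": 0, "yaw": 0, "gripper": -1}, {"dx": 1, "dy": 0, "dz": 0, "yaw": 0, "gripper": -1}, {"dx": 0, "dy": 0, "dz": 0, "yaw": 0, "gripper": -1}, {"dx": 0, "dy": 0, "dz": 0, "yaw": 0, "gripper": -1}]}}

```text
clock: 23.75
tcp_pos: [0.5362, 0.073, 0.0413]
tool_rot: [1.0, 0.011, -0.005, -0.002]
contact_force: [-11.4, -3.8, 10.7]
width: 0.0523
```

```bash
python3 - <<'E'
from h import *
s=cv2.cvtColor(ctrl.snapshot('side'),cv2.COLOR_RGB2BGR);t=cv2.cvtColor(ctrl.snapshot('top'),cv2.COLOR_RGB2BGR)
crop('s',s,240,180,80,60,10,'pics/s8c.png');crop('t',t,230,180,100,75,8,'pics/t8c.png')
o=ctrl.observe();print(o['clock'],o['tcp_pos'],o['tool_rot'],o['contact_force'],o['torque'])
E
```

```text
23.85 [0.53618411 0.07303817 0.04131154] [ 0.99992849  0.0106247  -0.00511704 -0.001985  ] [-11.87594854  -2.18769257  11.75998949] [-0.88255176  2.24849625  0.01924112]
```

View pics/s8c.png

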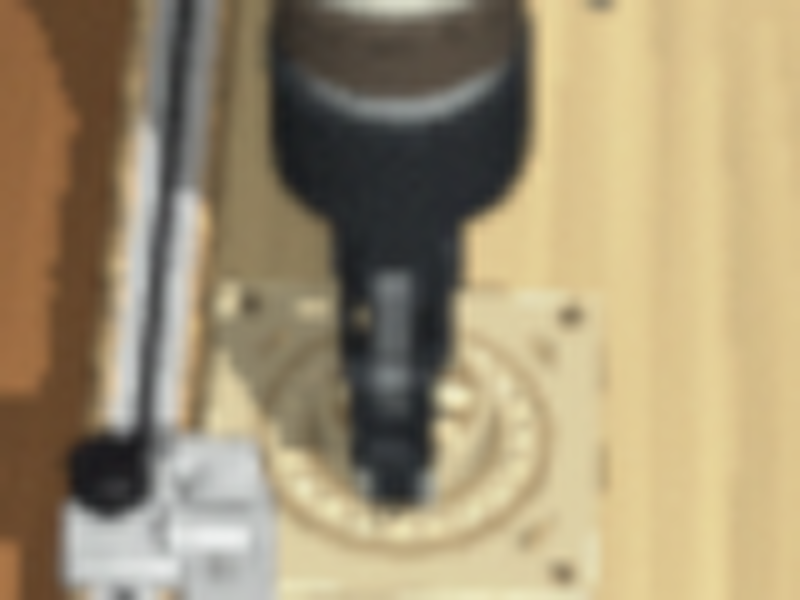

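View pics/t8c.png

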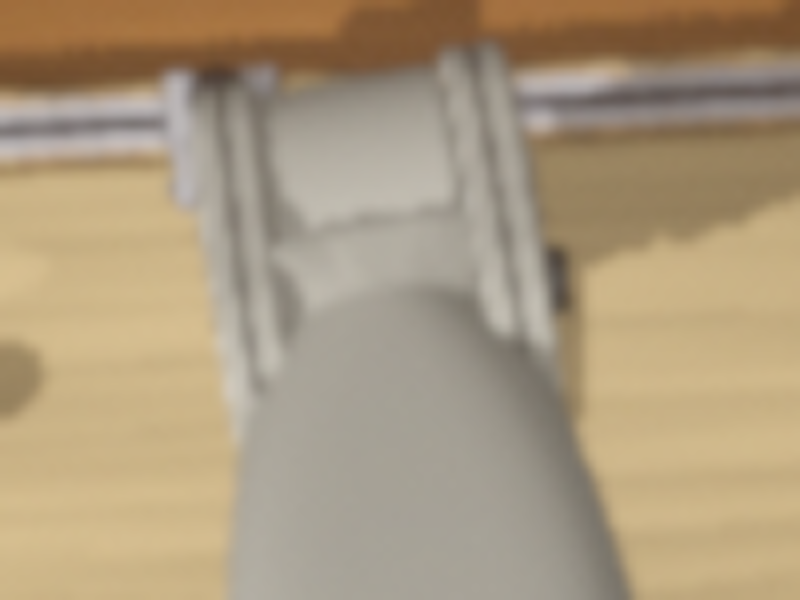

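```bash
python3 - <<'E'
from h import *
S=lambda x,y:((x+.5)/10-.5+240,(y+.5)/10-.5+180)
a,b,c=[onz('side',S(*p),.038)[:2] for p in((252,304),(570,316),(562,572))]
print(a,b,c,'ctr',(a+c)/2,'yaw',np.arctan2(*(a-b)[::-1]),np.arctan2(*(c-b)[::-1])-np.pi/2, np.linalg.norm(a-b),np.linalg.norm(c-b))
# initial from s3c (8x, 235,190)
S=lambda x,y:((x+.5)/8-.5+235,(y+.5)/8-.5+190)
h=[onz('side',S(*p),.038)[:2] for p in((400,68),(652,88),(638,285),(376,265))]
print('init',np.array(h),np.mean(h,0),'yaw',np.arctan2(*(h[0]-h[1])[::-1]),np.arctan2(*(h[3]-h[2])[::-1]),np.arctan2(*(h[3]-h[0])[::-1])-np.pi/2,np.arctan2(*(h[2]-h[1])[::-1])-np.pi/2)
# fence front-bottom line on board
print(proj('side',[[.6023-.0,0.0,.068],[.601,.073,.068],[.601,.073,.018]]))
print(proj('top',[[.6034,-.04,.018],[.6034,-.04,.038]]))
E
```

```text
[0.58752554 0.02471524] [0.48849434 0.02222767] [0.48602561 0.12178362] ctr [0.53677558 0.07324943] yaw 0.025113802657526704 0.02479230475716565 0.099062441393693 0.0995865538032295
init [[ 0.52916873 -0.02922017]
 [ 0.4289894  -0.02609042]
 [ 0.43201162  0.07378243]
 [ 0.53181872  0.07147646]] [0.48049712 0.02248708] yaw -0.031231291733427324 -0.02310015552043777 -0.026310478781380597 -0.030251452393980083
[[260.53880329 197.37044994]
 [258.63010786 215.5143991 ]
 [259.10476531 225.81942728]]
[[312.80139619 196.8636485 ]
 [313.19636274 196.28203485]]
```

The block is at yaw 0.025, with its centre about 4 mm short of the fence. The x force is probably friction from about 12 N of bearing down, so I'll raise the tool slightly and then push.

>>> {"fn": "servo_tool", "kwargs": {"steps": [{"dx": 0, "dy": 0, "dz": 0.5, "yaw": 0, "gripper": -1}, {"dx": 0, "dy": 0, "dz": 0.5, "yaw": 0, "gripper": -1}, {"dx": 0, "dy": 0, "dz": 0.3, "yaw": 0, "gripper": -1}, {"dx": 0, "dy": 0, "dz": 0, "yaw": 0, "gripper": -1}, {"dx": 0, "dy": 0, "dz": 0, "yaw": 0, "gripper": -1}, {"dx": 0, "dy": 0, "dz": 0, "yaw": 0, "gripper": -1}, {"dx": 0, "dy": 0, "dz": 0, "yaw": 0, "gripper": -1}, {"dx": 0, "dy": 0, "dz": 0, "yaw": 0, "gripper": -1}]}}

```text
clock: 24.65
tcp_pos: [0.5396, 0.0732, 0.0419]
tool_rot: [1.0, 0.01, -0.002, -0.002]
contact_force: [-3.1, -3.6, -1.6]
width: 0.0526
```

>>> {"fn": "servo_tool", "kwargs": {"steps": [{"dx": 1, "dy": -0.5, "dz": 0, "yaw": 0, "gripper": -1}, {"dx": 1, "dy": 0, "dz": 0, "yaw": 0, "gripper": -1}, {"dx": 1, "dy": 0, "dz": 0, "yaw": 0, "gripper": -1}, {"dx": 0, "dy": 0, "dz": 0, "yaw": 0, "gripper": -1}, {"dx": 0, "dy": 0, "dz": 0, "yaw": 0, "gripper": -1}, {"dx": 0, "dy": 0, "dz": 0, "yaw": 0, "gripper": -1}, {"dx": 0, "dy": 0, "dz": 0, "yaw": 0, "gripper": -1}, {"dx": 0, "dy": 0, "dz": 0, "yaw": 0, "gripper": -1}]}}

```text
clock: 25.45
tcp_pos: [0.5396, 0.0731, 0.0415]
tool_rot: [1.0, 0.011, -0.005, -0.003]
contact_force: [-9.8, -3.0, 2.5]
width: 0.0524
```

>>> {"fn": "servo_tool", "kwargs": {"steps": [{"dx": 0.5, "dy": 0, "dz": 0.3, "yaw": 0, "gripper": -1}, {"dx": 0.5, "dy": 0, "dz": 0, "yaw": 0, "gripper": -1}, {"dx": 0, "dy": 0, "dz": 0, "yaw": 0, "gripper": -1}, {"dx": 0, "dy": 0, "dz": 0, "yaw": 0, "gripper": -1}, {"dx": 0, "dy": 0, "dz": 0, "yaw": 0, "gripper": -1}, {"dx": 0, "dy": 0, "dz": 0, "yaw": 0, "gripper": -1}, {"dx": 0, "dy": 0, "dz": 0, "yaw": 0, "gripper": -1}, {"dx": 0, "dy": 0, "dz": 0, "yaw": 0, "gripper": -1}]}}

```text
clock: 26.25
tcp_pos: [0.5395, 0.0731, 0.0415]
tool_rot: [1.0, 0.011, -0.006, -0.003]
contact_force: [-10.9, -2.3, 2.8]
width: 0.0528
```

```bash
python3 - <<'E'
from h import *
s=cv2.cvtColor(ctrl.snapshot('side'),cv2.COLOR_RGB2BGR)
crop('s',s,240,180,80,60,10,'pics/s9c.png')
for i in range(3):
  o=ctrl.observe();print(o['clock'],o['tcp_pos'],o['tool_rot'],o['contact_force'],o['torque'])
E
```

```text
26.3 [0.53949417 0.07307016 0.04148147] [ 0.99991953  0.01082334 -0.00612508 -0.00250254] [-11.99564438  -1.80087324   2.82054953] [-0.70819222  2.28236775  0.04486505]
26.3 [0.53949417 0.07307016 0.04148147] [ 0.99991953  0.01082334 -0.00612508 -0.00250254] [-11.99564438  -1.80087324   2.82054953] [-0.70819222  2.28236775  0.04486505]
26.3 [0.53949417 0.07307016 0.04148147] [ 0.99991953  0.01082334 -0.00612508 -0.00250254] [-11.99564438  -1.80087324   2.82054953] [-0.70819222  2.28236775  0.04486505]
```

View pics/s9c.png

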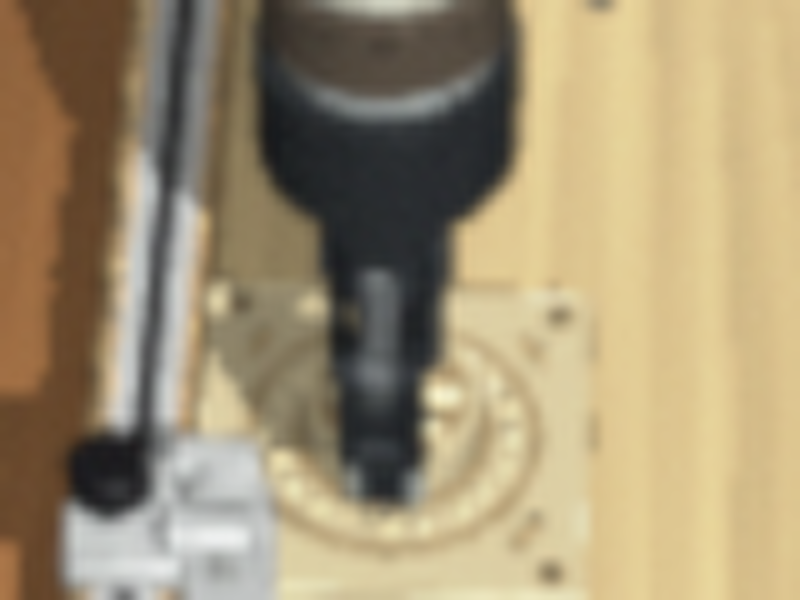

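```bash
python3 - <<'E'
from h import *
S=lambda x,y:((x+.5)/10-.5+240,(y+.5)/10-.5+180)
a,b,c=[onz('side',S(*p),.038)[:2] for p in((242,302),(558,315),(548,573))]
print('ctr',(a+c)/2,'yaw',np.arctan2(*(a-b)[::-1]),np.arctan2(*(c-b)[::-1])-np.pi/2)
# fence yaw refit: rail front edge in top image, initial pic
t=cv2.imread('pics/top0.png').astype(int);sat=t.max(2)-t.min(2)
pts=[]
for x in list(range(212,248))+list(range(268,346)):
    col=sat[185:215,x]; g=np.where(col<40)[0]
    if len(g): 
        y=185+g.max(); s0,s1=sat[y,x],sat[y+1,x]; pts.append((x,y+(40-s0)/(s1-s0)))
pts=np.array(pts);k=np.polyfit(pts[:,0],pts[:,1],1);r=pts[:,1]-np.polyval(k,pts[:,0]);m=abs(r)<1;k=np.polyfit(pts[m,0],pts[m,1],1)
P=[onz('top',(x,np.polyval(k,x)),.068) for x in(212,346)]
d=P[0]-P[1];print(m.sum(),P,'fence yaw',np.arctan2(-d[0],d[1]))
E
```

```text
ctr [0.54043506 0.07329971] yaw 0.020668261309780358 0.02064448826203802
114 [array([0.59718761, 0.28916012, 0.068     ]), array([ 0.60712134, -0.14420778,  0.068     ])] fence yaw 0.022918140750584792
```

The block's yaw (0.021) matches the fence (0.023), its centre is within 1 mm of the target, and the push is steady at about 11–12 N. I'm handing in.

```bash
python3 - <<'E'
from h import *
print(ctrl.job_done())
o=ctrl.observe();print(o['clock'],o['tcp_pos'],o['contact_force'])
E
```

```text
the job is handed in; nothing more can be done
None
the job is handed in; nothing more can be done
```

The stop arm is down, the rosette block is against the stop and the fence, and I handed the job in at about 26 s while still pressing. No verdict was reported.

**Last checks**
- **Stop arm:** in the side picture its corners matched an angle of 0. That was before the block was moved; I didn't measure it again.
- **Block position:** its yaw is 0.021 against 0.023 for the fence. Its centre is at (0.5404, 0.0733), within 1 mm of the target worked out from the pictures; the calibration is only good to about 2 mm.
- **Push:** the wrist reads about 11–12 N toward the fence, 2 N toward the stop and 3 N downward. Allowing for friction, I estimate 7–10 N reaches the fence, but I couldn't measure that directly.
- **Flatness:** I judged it only from the grip height and the small downward force.
- **Bystander tools:** I kept clear of all four but didn't re-measure their positions at the end.

**What went wrong on the way**
- **High contact forces:** my first push on the stop blade hit its end face and reached about 60 N at the wrist. If pressing with the fingers counts, that may have broken the 40 N limit. Later a gripper knuckle touched the stop head at about 32 N.
- **Joint limit:** joint 6 reached the end of its range and tilted the tool by about 0.05 rad. I reduced this to about 0.005 rad before gripping the block.
- **Bearing down:** the first push toward the fence pressed the block onto the board and stopped short. Raising the tool about 1 mm cleared it.

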